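# Check-weigh the sample canister and set it on the mat

## Task

Check-weigh the teal sample canister: swing the balance's red-knobbed arrest lever fully over to release the beam, slowly, so that the beam is let down gently, and wait until the canister's pan has sunk and come to rest. Then bring the lever back fully home so that the beam is arrested level again, and only then lift the handled canister off its pan and set it down gently, upright and wholly on the blue mat. Leave the brass counterweight on its pan and do not disturb or knock over the other things on the table.

Things in the scene. Friction and masses are not known exactly. Their poses are not given: they have to be found in the camera images.
- scale: Fixed two-pan balance: grey base 150 (x) x 300 (y) x 30 mm high, two cheeks 140 mm high in the middle, blue beam along y, 125 mm high, 292 mm long. Pans at y = +140 and -140 mm. Origin: underside of the base's centre, on the table; z up, x from the lever's side (near the robot) to the dial's side. Canister on one pan, counterweight on the other; which is which varies.
- arrest (a joint): Arrest lever, axle along scale y, 55 mm straight above the scale's origin. 0 = home, beam arrested level (start): lever points to scale -x, 20 deg (0.349 rad) above horizontal. Grows to 0.8 rad = released, as the knob goes up and over towards the beam. Its rollers lower the beam in step over the first 0.6 rad. Friction 0.15 N m (1 to 4 N at the knob); stays where left.
- lever_knob (a point): Centre of the red ball knob (diameter 26 mm) on the lever's end, 150 mm from the axle, at scale y = 0; stem 10 mm thick. Home: scale x -141 mm, 106 mm high; released: x -61 mm, 192 mm high. Can be pinched from above across scale y and led along its arc.
- beam (a joint): Tilt of the beam about the scale's x axis, rad: 0 level, + when the +y pan is up; stops at +-0.12 (pans 17 mm up or down). A red needle hangs from it before a white dial on the +x side. Arrested: under 0.015 rad of play. Released: the canister's side sinks to the stop. Must not swing faster than 0.8 rad/s.
- canister: Teal round sample canister, radius 38 mm, 76 mm high, black lid up to 94 mm, black rigid arch handle over it. 0.40 to 0.54 kg, always heavier than the counterweight by 70 g or more. Loose, on a pan. Origin: centre of its underside; z up; the handle's bar runs along its y.
- canister_grip (a point): Middle of the handle's bar, 136 mm above the canister's underside. Bar 12 x 12 mm in section, 70 mm long along the canister's y, 58 mm free between its posts, 36 mm free below it to the lid. Pinch it from above across the canister's x.
- pan_left_top (a point): Centre of the flat top of the round steel pan (radius 55 mm) at the scale's +y end, 146 mm high when the beam is level; stays level as the beam tilts.
- pan_right_top (a point): Centre of the flat top of the round steel pan (radius 55 mm) at the scale's -y end, 146 mm high when the beam is level; stays level as the beam tilts.
- weight: Brass counterweight, radius 20 mm, 52 mm high with a small knob, 0.27 to 0.33 kg, loose on the other pan; it stays there. Origin: centre of its underside.
- mat: Flat blue square mat, 160 x 160 mm, 5 mm thick, fixed on the table to the left or right in front of the scale. Origin: centre of its underside (on the table).
- rack: White tube rack 90 x 150 x 50 mm, coloured tube caps to 84 mm, loose, on the other side from the mat. Bystander. Origin under its centre.
- spray: Pale spray bottle, radius 29 mm, 136 mm high, loose. Bystander. Origin under its centre.
- bottle: White bottle, radius 30 mm, 150 mm high, loose. Bystander. Origin under its centre.
- tape_cream: Roll of cream tape lying flat, radius 50 mm, 24 mm high, loose. Bystander. Origin under its centre.
- tape_red: Roll of red tape lying flat, radius 42 mm, 20 mm high, loose. Bystander. Origin under its centre.
- green_lid: Green screw lid lying flat, radius 30 mm, 14 mm high, loose. Bystander. Origin under its centre.
Not all that is in view belongs to the job. There is more than one size of the canister; the job needs the smallest.

How it is judged:
On the way, in this order (a step that is already met when the one before it is completed fails the run):
1. lever swung over (beyond 0.6 rad), the canister's side of the beam sunk (beam beyond 0.08 rad) and at rest, canister and counterweight still on their pans (value of joint arrest above 0.6 rad and (value of joint beam above 0.08 rad or value of joint beam below -0.08 rad) and velocity of joint beam between -0.05 and 0.05 rad/s and distance of each of canister, weight from where it was at the start of the episode below 0.03 m and angle between canister's own z axis and vertical below 0.15 rad and linear speed of each of canister, weight below 0.03 m/s), for 0.3 s.
2. lever back home (under 0.1 rad), beam arrested level (within 0.03 rad), canister and counterweight still on their pans (value of joint arrest below 0.1 rad and value of joint beam between -0.03 and 0.03 rad and distance of each of canister, weight from where it was at the start of the episode below 0.03 m and angle between canister's own z axis and vertical below 0.15 rad), for 0.3 s.
At the end, for the whole second after the job is handed in: The canister stands upright (within 0.1 rad), at rest and wholly on the blue mat (centres within 42 mm); the lever is home (under 0.1 rad) and the beam arrested level (within 0.03 rad); the counterweight stands at rest on its pan (within 30 mm of its start) (horizontal distance between canister and mat below 0.042 m and z of canister in the frame of mat between 0.002 and 0.01 m and angle between canister's own z axis and vertical below 0.1 rad and distance of weight from where it was at the start of the episode below 0.03 m and value of joint arrest below 0.1 rad and value of joint beam between -0.03 and 0.03 rad and linear speed of each of canister, weight below 0.03 m/s); the robot touches nothing.
It fails at once if the beam swings faster than 0.8 rad/s (let go abruptly) (velocity of joint beam above 0.8 rad/s or velocity of joint beam below -0.8 rad/s).
It fails at once if the canister is taken off its pan (moved 40 mm) while the lever is not home (over 0.15 rad) (value of joint arrest above 0.15 rad and distance of canister from where it was at the start of the episode above 0.04 m).
It fails at once if the canister tips (over 0.5 rad) (angle between canister's own z axis and vertical above 0.5 rad).
It fails at once if the canister is dropped or set down hard (faster than 0.4 m/s within 40 mm of the mat's height and 120 mm of its centre, or over 60 N on the mat) (contact force between canister and mat above 60 N or (linear speed of canister above 0.4 m/s and z of canister in the frame of mat below 0.04 m and horizontal distance between canister and mat below 0.12 m)).
It fails at once if the counterweight (moved over 40 mm) or another thing on the table is disturbed (moved over 30 mm) or knocked over (distance of weight from where it was at the start of the episode above 0.04 m or distance of any of rack, spray, bottle, tape_cream, tape_red, green_lid from where it was at the start of the episode above 0.03 m or angle between any of rack, spray, bottle, tape_cream, tape_red, green_lid's own z axis and vertical above 0.4 rad).
It also fails if it takes over 72 s, if anything falls off the work surface, if the arm or the gripper's body presses on something with over 40 N, if the wrist force passes 120 N, or if a joint passes its speed limit or range.

## Robot

A 7-joint arm with a two-finger parallel gripper is mounted at the origin on the work surface. World frame = base frame: x ahead of the robot, y to its left, z up, the work surface at z = 0. Lengths are in m, angles in rad, forces in N, time in s.
With the tool pointing down it reaches from about 0.425 to 0.875 m from the base axis. Payload 8.4 kg.
Tool frame: the origin (TCP) lies on the centre line of the jaws, within the pads' length; the fingertips stand 25 mm ahead of it and the grasp point (between the pads) lies 6 mm ahead of it (finger_overhang is the distance from the TCP to the fingertips, in m); z points along the fingers, y is the line along which they close (so a half turn about z gives the same grasp; the last joint's range is limited). The gripper opens to 87 mm and grips with 3 to 60 N. Pads are 19 mm wide; open, the fingers measure 117 mm over their backs; the gripper's body (75 mm by 190 mm) begins 51 mm behind the grasp point.
Start: joints at [-1.228, 0.333, 0.04, 1.465, -0.013, 1.343, -0.059], TCP at [0.278, 0.588, 0.248] pointing down, gripper open.
Joint ranges: [-2.58, 2.58], [-0.38, 2.09], [-1.3, 1.39], [0.25, 2.4], [-1.5, 4.64], [0.08, 2.09], [-2.65, 2.65]. Speed limits (rad/s): [2.22, 2.22, 2.79, 2.79, 3.14, 3.14, 3.14].

## Interface

Orientations are given as a unit quaternion [w, x, y, z].
In Python, from workcell import sense, get_image, job_done, outline_of, finger_overhang gives the robot as it stands.
- The arm moves only by the tool drive_tool, never from a script. Its argument "plan" is one flat list of numbers, 6 for each row, row after row: the shift along the tool's x, y, z in mm, then the turn, a rotation vector about the tool's x, y, z in rad. In form: [tx, ty, tz, wx, wy, wz, tx, ty, tz, wx, wy, wz, ...]. A call has 1 to 10 rows; each row is the pose to reach, as a shift and turn from the pose commanded when the call began, along the tool's axes at that moment; what a row does not reach only later rows make up. A row lasts 1/8 s, in which the tool goes at most 62.5 mm and 10.7 degrees, less where a joint would pass 70% of its speed; a pose out of reach is approached as far as the arm can. A call with a gripper value outside its range is refused whole. "hand" is the closure, from -1 (fully open) to 1 (shut), set as the call begins (left out, the last holds). The fingers move at their own pace and stop on an object; "force" is the grip in N (left out, the last holds). Time passes only in rows, so rows that repeat a pose let the fingers close. It gives the time, the measured TCP pose, the force, the opening and the grip force at its end, in the units of the state.
- sense(): the state, without advancing time (a new reading comes with each control period).
- get_image(name): name is "side" or "top"; returns a dict with "color" (400x640x3 uint8, red, green, blue), "fov_y" (degrees; the focal length in pixels is half the picture's height over the tangent of half this angle, whatever the lens; pixels are square), "cx", "cy" (the principal point, pixels), "D" ([k1, k2, p1, p2, k3] as OpenCV has them; the pictures are not rectified), "rvec" (rotation vector, rad) and "tvec" (3), from world to camera coordinates, as OpenCV has them. Camera axes: x right, y down, z forward; pixel columns grow to the right and rows downward; lengths in m; the calibration is good to about 2 mm. A picture is of the moment at which its call begins. There is no depth.
- job_done(): hands the job in; it is judged then, once.
Trained networks look in the newest picture that a camera, given by its name, has taken for a name from the list of things; names that differ only in an ending like _2 or _b are one class to them, and where a whole thing is asked for, a point or a joint stands for the part that bears it (a point fixed in the world has none). Each returns a list of dicts, best first, with "p" (0 to 1); they miss things now and then, are a little off and sometimes report something else, mostly with a low value. They report only what shows in the picture. A call takes as long as a camera call. They do not tell look-alikes from the thing itself.
- outline_of(camera, query): "mask" (400x640 bool, what is visible of it) and "pixel" ([column, row] in pixels, amid what is visible of it).
The state is a dict: "time_s": time; "joint_positions": joint angles; "qvel": joint speeds; "joint_torque": joint torques, N m; "ee_pos": TCP position; "eef_rot": TCP orientation; "contact_force": force on the tool from outside, world axes, zero at the start; "torque": the same for the moment, N m; "gripper_width": finger opening in m; "grip_force": force on a finger pad.
Only numpy, scipy, OpenCV 4.12 (cv2) and the standard library are available. Lean on these libraries where they do the work, as an engineer would, in place of code of your own. Each camera call takes 0.05 s, during which the arm holds its last target. There are 200 camera calls.

## Working session

There is one attempt and no reset: what is moved stays moved. The work goes in short steps, Python scripts to look and compute and a tool call to move; the robot and the scene stay as the last step left them, time stands still between calls to the robot, and variables do not carry over. Pictures are saved under pics/ and viewed, at most 11 in all, crops included, and the job is handed in when it is done.

Besides the shell and the picture viewer there is one more tool, called after ">>>" as name(argument=value, ...), one argument or row to a line, values as JSON. drive_tool: Moves the arm, as the interface text tells. Its arguments: {"type":"object","properties":{"plan":{"type":"array"},"hand":{"type":"number"},"force":{"type":"number"}},"required":["plan"]}

```bash
mkdir -p pics
cat > h.py <<'E'
import numpy as np,cv2
from workcell import *
def K(im):
    f=200/np.tan(np.radians(im["fov_y"])/2); return np.array([[f,0,im["cx"]],[0,f,im["cy"]],[0,0,1.]])
def ray(im,px):
    R=cv2.Rodrigues(np.array(im["rvec"],float))[0];t=np.array(im["tvec"],float).ravel()
    u=cv2.undistortPointsIter(np.array([[px]],float),K(im),np.array(im["D"],float),None,None,(3,50,1e-9)).ravel()
    return -R.T@t, R.T@np.array([u[0],u[1],1])
def atz(im,px,z):
    o,d=ray(im,px);return o+d*(z-o[2])/d[2]
def tri(a,pa,b,pb):
    o1,d1=ray(a,pa);o2,d2=ray(b,pb)
    s=np.linalg.lstsq(np.c_[d1,-d2],o2-o1,rcond=None)[0]
    p=o1+s[0]*d1;q=o2+s[1]*d2;return (p+q)/2,np.linalg.norm(p-q)
def proj(im,P):
    return cv2.projectPoints(np.array(P,float).reshape(-1,3),np.array(im["rvec"],float),np.array(im["tvec"],float),K(im),np.array(im["D"],float))[0].reshape(-1,2)
def save(im,n,box=None,s=1):
    c=im["color"][:,:,::-1]
    if box: c=c[box[1]:box[3],box[0]:box[2]]
    cv2.imwrite(n,cv2.resize(c,None,fx=s,fy=s,interpolation=cv2.INTER_CUBIC))
E
python3 - <<'E'
from h import *
np.set_printoptions(precision=3,suppress=True)
s=sense();print(s["ee_pos"],s["eef_rot"],s["gripper_width"],finger_overhang)
ims={c:get_image(c) for c in("side","top")}
for c in ims:
    save(ims[c],f"pics/{c}.png",s=1.25); o,_=ray(ims[c],(320,200));print(c,"cam",o)
for q in "scale lever_knob canister canister_grip weight mat rack beam pan_left_top".split():
    for c in ims:
        print(q,c,[(round(r["p"],2),np.round(r["pixel"],1).tolist(),int(r["mask"].sum())) for r in outline_of(c,q)])
E
```

```text
[0.278 0.587 0.247] [-0.     0.219  0.976 -0.001] 0.08711535764915536 0.025
side cam [ 0.165 -0.829  1.043]
top cam [0.454 0.012 1.511]
scale side [(0.89, [344.9, 236.9], 5635)]
scale top [(0.98, [336.0, 205.5], 5677)]
lever_knob side [(0.81, [306.4, 223.8], 187), (0.15, [350.2, 229.3], 2012)]
lever_knob top [(0.61, [324.6, 226.5], 305)]
canister side [(0.83, [279.2, 142.8], 1496), (0.74, [337.6, 151.5], 1289), (0.74, [310.3, 149.7], 1355)]
canister top [(0.84, [192.2, 203.8], 1198), (0.83, [233.5, 188.6], 1211), (0.67, [281.5, 183.5], 792), (0.59, [282.7, 143.4], 413)]
canister_grip side [(0.78, [307.9, 151.2], 1368), (0.65, [280.9, 138.9], 1512), (0.64, [335.8, 151.6], 1263)]
canister_grip top [(0.82, [281.1, 182.9], 766), (0.81, [192.3, 206.0], 1252), (0.77, [235.4, 187.1], 1200)]
weight side [(0.67, [362.0, 242.4], 312), (0.2, [393.1, 211.6], 457)]
weight top [(0.75, [385.1, 206.7], 203), (0.24, [376.5, 302.9], 426)]
mat side [(0.44, [359.9, 247.5], 980)]
mat top [(0.76, [442.0, 267.6], 2868)]
rack side [(0.59, [238.2, 167.4], 1284)]
rack top [(0.72, [200.0, 259.2], 1729)]
beam side [(0.93, [346.9, 229.8], 1893), (0.62, [336.7, 151.1], 1373)]
beam top [(0.62, [366.2, 201.9], 2296)]
pan_left_top side [(0.55, [333.1, 178.5], 428)]
pan_left_top top [(0.66, [288.2, 196.8], 458)]
```

View pics/side.png

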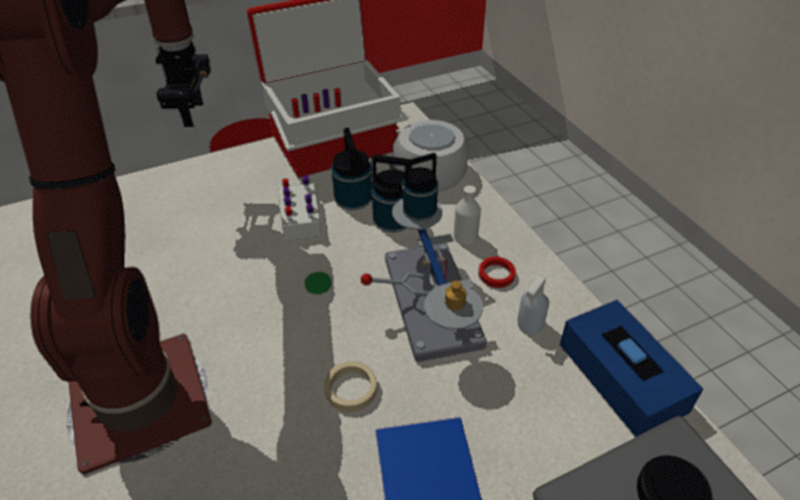

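View pics/top.png

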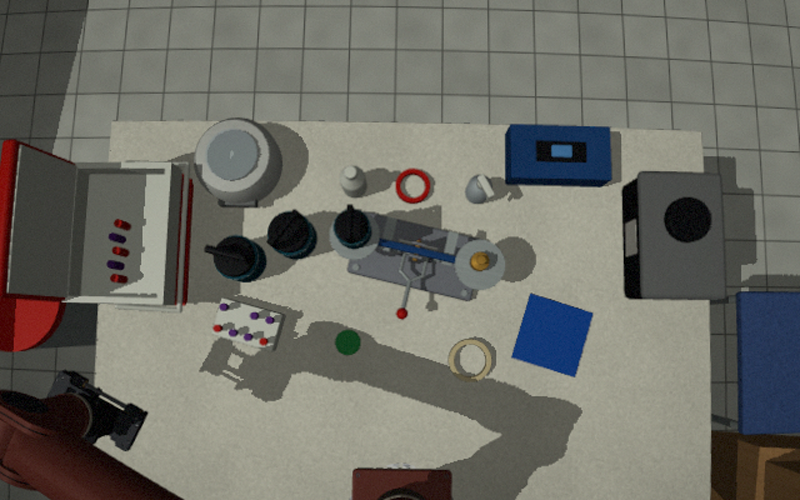

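The side view shows three teal canisters: large at (279,143), medium at (310,150), and the smallest on the far pan at (338,151). In the top view they are at (192,204), (233,189) and (281,183). I choose the one on the +y pan. The knob is at side (293,223) and top (321,251), the weight on the right pan at top (385,207), and the mat at top (442,268).

Run:
```python
from h import *
a=get_image("side");b=get_image("top")
c1=cv2.resize(a["color"][110:290,270:400,::-1],None,fx=3,fy=3,interpolation=cv2.INTER_CUBIC)
c2=cv2.resize(b["color"][155:260,255:415,::-1],None,fx=5,fy=5,interpolation=cv2.INTER_CUBIC)
cv2.imwrite("pics/c1.png",c1);cv2.imwrite("pics/c2.png",c2)
np.set_printoptions(precision=4,suppress=True)
def red(im,box):
    h=im["color"].astype(int);m=(h[...,0]>110)&(h[...,1]<60)&(h[...,2]<60)
    mm=np.zeros_like(m);mm[box[1]:box[3],box[0]:box[2]]=1;m&=mm;ys,xs=np.nonzero(m);return xs.mean(),ys.mean(),m.sum()
ka=red(a,(280,210,305,235));kb=red(b,(310,240,332,262));print(ka,kb,tri(a,ka[:2],b,kb[:2]))
for q in "mat rack tape_cream green_lid spray bottle tape_red weight canister".split():
    for c,im in(("side",a),("top",b)):
        for r in outline_of(c,q)[:1 if q!="canister" else 4]:
            ys,xs=np.nonzero(r["mask"]);p=(xs.mean(),ys.mean());print(q,c,round(r["p"],2),np.round(p,1),len(xs),atz(im,p,{"weight":.17,"canister":.24}.get(q,.01)))
            if q=="mat":
                print(np.array([atz(im,x,.005) for x in cv2.boxPoints(cv2.minAreaRect(np.c_[xs,ys].astype(np.float32)))]))
```

```text
(np.float64(291.3809523809524), np.float64(221.0952380952381), np.int64(21)) (np.float64(319.8125), np.float64(250.8125), np.int64(32)) (array([0.4763, 0.0117, 0.1119]), np.float64(0.0030554350770698995))
mat side 0.65 [341.1 369.4] 4493 [ 0.4326 -0.3531  0.01  ]
[[ 0.3785 -0.2513  0.005 ]
 [ 0.5471 -0.3063  0.005 ]
 [ 0.4845 -0.4486  0.005 ]
 [ 0.3328 -0.3969  0.005 ]]
mat top 0.77 [441.3 268. ] 2908 [ 0.4332 -0.3493  0.01  ]
[[ 0.3763 -0.2493  0.005 ]
 [ 0.534  -0.294   0.005 ]
 [ 0.4915 -0.4539  0.005 ]
 [ 0.3336 -0.4074  0.005 ]]
rack side 0.59 [238.8 168.1] 1267 [0.4493 0.3886 0.01  ]
rack top 0.92 [198.4 259.5] 1628 [0.4471 0.37   0.01  ]
tape_cream top 0.97 [376.3 288.1] 336 [ 0.3726 -0.1563  0.01  ]
green_lid side 0.81 [253.6 226.1] 327 [0.4063 0.132  0.01  ]
green_lid top 0.72 [278.3 273.6] 297 [0.4107 0.132  0.01  ]
spray side 0.64 [426.7 246.7] 815 [ 0.7982 -0.1406  0.01  ]
spray top 0.94 [382.6 151.2] 417 [ 0.7814 -0.1735  0.01  ]
bottle side 0.76 [373.3 174.3] 780 [0.8161 0.1792 0.01  ]
bottle top 0.57 [282.2 144.7] 385 [0.7963 0.1297 0.01  ]
tape_red side 0.8 [396.6 217.6] 464 [ 0.7827 -0.0126  0.01  ]
tape_red top 0.66 [329.  147.8] 345 [ 0.7891 -0.0115  0.01  ]
weight side 0.67 [363.9 236.6] 314 [ 0.587  -0.1584  0.17  ]
weight top 0.69 [383.  208.8] 188 [ 0.5906 -0.155   0.17  ]
canister side 0.95 [335.5 150.9] 1332 [0.6295 0.0756 0.24  ]
canister side 0.58 [308.7 154.1] 1218 [0.5628 0.0934 0.24  ]
canister side 0.55 [281.1 141.2] 1532 [0.52   0.1733 0.24  ]
canister side 0.39 [307.  225.6] 225 [ 0.4574 -0.1308  0.24  ]
canister top 0.67 [233.7 187.7] 1170 [0.6309 0.2319 0.24  ]
canister top 0.58 [281.3 182.1] 765 [0.6471 0.1115 0.24  ]
canister top 0.58 [190.6 206.4] 1284 [0.5816 0.3404 0.24  ]
```

View pics/c1.png

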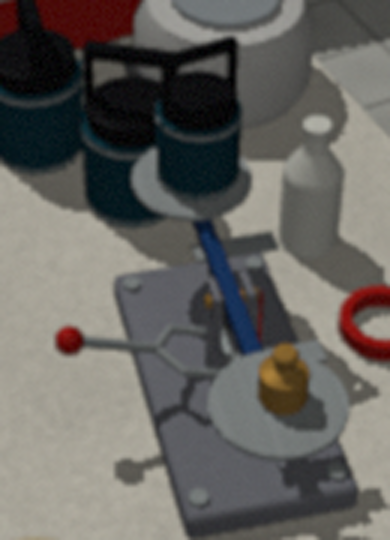

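View pics/c2.png

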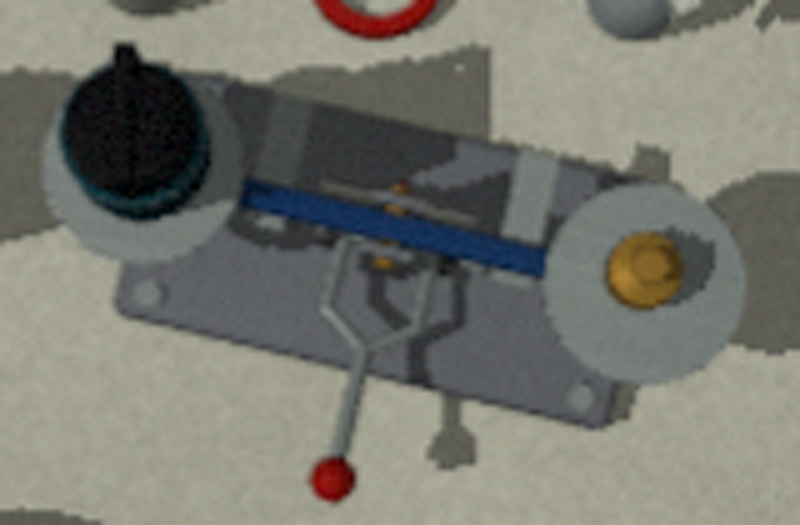

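The crops confirm it: the smallest teal canister is on the +y pan, with its handle bar at side about (325,130)–(348,124). The red knob is at side (292.7,223) and top (321.2,250.4), and the weight is on the −y pan. Next I fit the scale pose and the handle.

```bash
cat > fit.py <<'E'
from h import *
from scipy.optimize import least_squares
np.set_printoptions(precision=4,suppress=True)
a=get_image("side");b=get_image("top")
S=lambda u,v:((u+.5)/3-.5+270,(v+.5)/3-.5+110)
T=lambda u,v:((u+.5)/5-.5+255,(v+.5)/5-.5+155)
print("knob",tri(a,S(69,340),b,T(333,479)))
print("panR",tri(a,S(279,405),b,T(645,282)))
obs=[(a,S(69,340),(-.141,0,.106)),(b,T(333,479),(-.141,0,.106)),(a,S(279,405),(0,-.14,.146)),(b,T(645,282),(0,-.14,.146)),
(b,T(143,163),(0,.14,.146)),(b,T(114,308),(-.075,.15,.03)),(b,T(610,430),(-.075,-.15,.03)),(a,S(115,277),(-.075,.15,.03)),(a,S(189,525),(-.075,-.15,.03))]
def W(p,q):
    c,s=np.cos(p[2]),np.sin(p[2]);return np.array([p[0]+c*q[0]-s*q[1],p[1]+s*q[0]+c*q[1],q[2]])
f=lambda p:np.concatenate([proj(im,W(p,q))[0]-px for im,px,q in obs])
r=least_squares(f,[.6,-.02,0],loss="soft_l1");print("scale",r.x);print(f(r.x).reshape(-1,2))
for n,q in dict(knob=(-.141,0,.106),knobrel=(-.061,0,.192),axle=(0,0,.055),panL=(0,.14,.146),panR=(0,-.14,.146)).items():print(n,W(r.x,q))
print("bar ends side @.282",atz(a,S(165,62),.288),atz(a,S(236,42),.288))
print("bar far end top",atz(b,T(124,50),.288),"lid centre top",atz(b,T(133,133),.24),atz(b,T(138,145),.222))
# dark pixels along canister in fine crop
print("lid side",atz(a,S(199,95),.24))
cv2.imwrite("pics/h.png",np.hstack([cv2.resize(np.clip(a["color"][115:180,310:360,::-1].astype(int)*3,0,255).astype(np.uint8),(400,520),interpolation=cv2.INTER_CUBIC),
 cv2.resize(np.clip(b["color"][157:207,261:301,::-1].astype(int)*3,0,255).astype(np.uint8),(400,500),interpolation=cv2.INTER_CUBIC)[:,:].copy() if 0 else cv2.copyMakeBorder(cv2.resize(np.clip(b["color"][157:207,261:301,::-1].astype(int)*3,0,255).astype(np.uint8),(400,500),interpolation=cv2.INTER_CUBIC),0,20,0,0,cv2.BORDER_CONSTANT)]))
E
python3 fit.py
```

```text
knob (array([0.4778, 0.0078, 0.1078]), np.float64(0.0026188917907817274))
panR (array([ 0.5861, -0.1594,  0.1435]), np.float64(0.0025184195425990434))
scale [ 0.6163 -0.0241 -0.2231]
[[ 1.0453  0.519 ]
 [ 0.1141  0.08  ]
 [ 0.5547 -0.3004]
 [ 0.3798  0.6292]
 [ 0.353   0.0962]
 [-0.6384  0.5524]
 [-0.0629  0.4312]
 [ 0.1073 -0.9488]
 [-0.1654 -0.758 ]]
knob [0.4788 0.0071 0.106 ]
knobrel [ 0.5568 -0.0106  0.192 ]
axle [ 0.6163 -0.0241  0.055 ]
panL [0.6473 0.1124 0.146 ]
panR [ 0.5853 -0.1607  0.146 ]
bar ends side @.282 [0.6145 0.1078 0.288 ] [0.6815 0.1076 0.288 ]
bar far end top [0.6831 0.1135 0.288 ] lid centre top [0.6495 0.1118 0.24  ] [0.6461 0.1105 0.222 ]
lid side [0.6487 0.1109 0.24  ]
```

View pics/h.png

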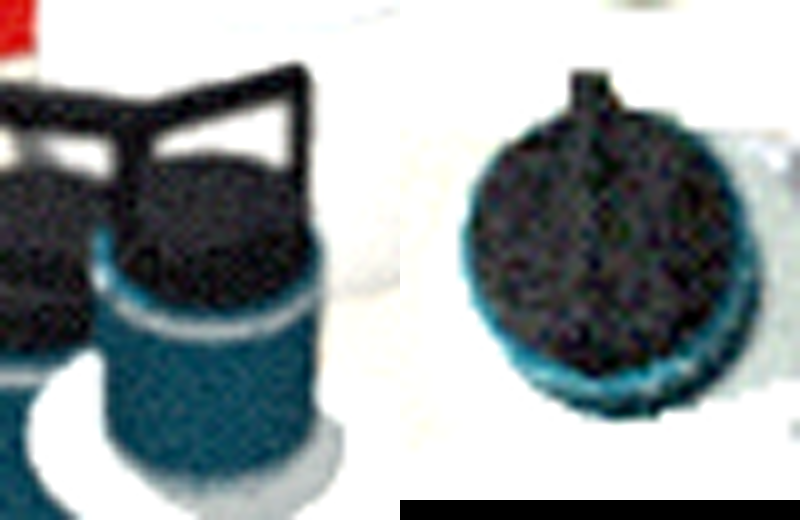

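The scale fits to within about 1 px: centre (0.616,−0.024), yaw −0.223. The triangulated knob height is 0.108 against 0.106 expected. The bar runs along world x, centred at about (0.648,0.110). Next I compute the tool-frame targets.

```bash
cat > go.py <<'E'
import numpy as np
from workcell import sense
from scipy.spatial.transform import Rotation as Ro
SC=np.array([.6163,-.0241]);YAW=-.2231
def knob(q):
    f=.349+q;x=-.15*np.cos(f);return np.array([SC[0]+x*np.cos(YAW),SC[1]+x*np.sin(YAW),.055+.15*np.sin(f)])
def rows(tg):
    """tg: list of (world TCP pos, theta)"""
    s=sense();w,x,y,z=s["eef_rot"];R=Ro.from_quat([x,y,z,w]);p=np.array(s["ee_pos"])
    print("at",np.round(p,4),"w",round(s["gripper_width"],4),"F",np.round(s["contact_force"],1),"t",s["time_s"])
    for P,th in tg:
        G=Ro.from_quat([np.sin(th/2),np.cos(th/2),0,0])
        print(np.round(R.inv().apply(np.array(P)-p)*1000,1).tolist(),np.round((R.inv()*G).as_rotvec(),3).tolist())
E
python3 - <<'E'
from go import *
k=knob(0)
rows([((.30,.55,.36),.223),((.42,.25,.36),.223),(k+[0,0,.15],.223),(k+[0,0,.010],.223)])
E
```

```text
at [0.2779 0.5875 0.2475] w 0.0875 F [-0.8  0.1 -0.3] t 2.1
[-36.0, -24.5, -112.5] [-0.0, 0.0, -0.219]
[-272.8, -244.4, -112.5] [-0.0, 0.0, -0.219]
[-429.8, -438.8, -8.7] [-0.0, 0.0, -0.219]
[-429.8, -438.8, 131.3] [-0.0, 0.0, -0.219]
```

>>> drive_tool(
  plan=[-20,-10,-50,0,0,-0.05,-40,-30,-105,0,0,-0.1,-70,-60,-112,0,0,-0.15,-110,-100,-112,0,0,-0.219,-150,-140,-112,0,0,-0.219,-190,-180,-112,0,0,-0.219,-230,-220,-112,0,0,-0.219,-270,-260,-112,0,0,-0.219,-310,-300,-112,0,0,-0.219,-340,-335,-112,0,0,-0.219],
  hand=-1,
)

```text
time_s: 3.35
ee_pos: [0.4426, 0.1369, 0.3598]
eef_rot: [0.0, 0.112, 0.994, 0.0]
contact_force: [0.4, 1.0, -0.0]
gripper_width: 0.087
grip_force: 0.0
```

```bash
python3 -c "
from go import *
k=knob(0)
rows([(k+[0,0,.15],.223),(k+[0,0,.010],.223)])"
```

```text
at [0.4426 0.1369 0.3598] w 0.087 F [ 0.4  1.  -0. ] t 3.35
[-64.2, -118.6, 103.5] [0.001, 0.0, -0.001]
[-64.1, -118.7, 243.5] [0.001, 0.0, -0.001]
```

>>> drive_tool(
  plan=[-20,-35,20,0,0,0,-40,-75,50,0,0,0,-57,-105,80,0,0,0,-64,-118,103,0,0,0,-64,-118,140,0,0,0,-64,-118,160,0,0,0,-64,-118,160,0,0,0],
)

```text
time_s: 4.22
ee_pos: [0.4775, 0.0099, 0.1986]
eef_rot: [-0.001, 0.111, 0.994, -0.001]
contact_force: [-0.2, -0.3, 0.7]
gripper_width: 0.0872
grip_force: 0.0
```

```bash
python3 -c "
from go import *
k=knob(0)
rows([(k+[0,0,.010],.223)])
from h import *
a=get_image('side');b=get_image('top')
cv2.imwrite('pics/k.png',np.hstack([cv2.resize(a['color'][150:275,235:335,::-1],(400,500)),cv2.resize(b['color'][190:290,280:360,::-1],(400,500))]))"
```

```text
at [0.4775 0.0099 0.1986] w 0.0872 F [-0.2 -0.3  0.7] t 4.225
[-2.1, -2.4, 82.3] [-0.001, -0.002, 0.0]
```

View pics/k.png

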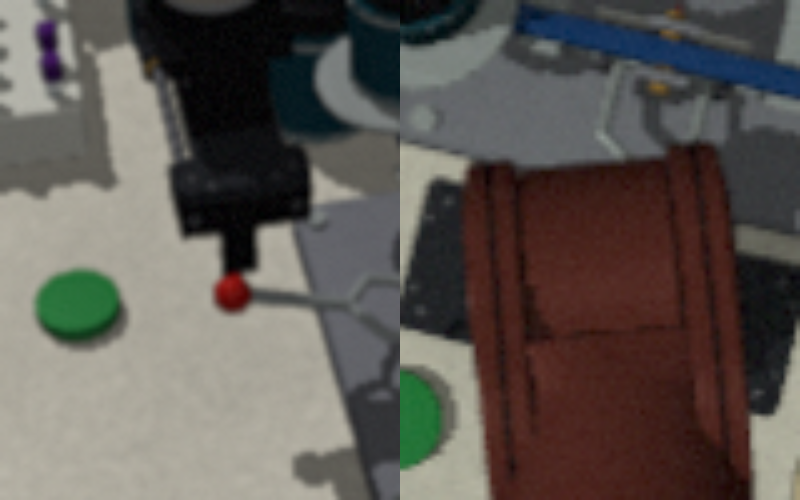

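The gripper is above the knob, which shows at about pixel (293,223) in the side image. Now I descend and pinch.

>>> drive_tool(
  plan=[-2,-2,30,0,0,0,-2,-2,60,0,0,0,-2,-2,82,0,0,0,-2,-2,82,0,0,0],
)

```text
time_s: 4.82
ee_pos: [0.4796, 0.0078, 0.1175]
eef_rot: [-0.001, 0.111, 0.994, -0.0]
contact_force: [0.4, -0.5, -0.1]
gripper_width: 0.0869
grip_force: 0.0
```

>>> drive_tool(
  plan=[0,0,0,0,0,0,0,0,0,0,0,0,0,0,0,0,0,0,0,0,0,0,0,0,0,0,0,0,0,0],
  hand=1,
  force=12,
)

```text
time_s: 5.45
ee_pos: [0.4799, 0.0077, 0.1177]
eef_rot: [0.0, 0.111, 0.994, 0.0]
contact_force: [-0.4, 0.2, 0.3]
gripper_width: 0.0446
grip_force: 0.0
```

```bash
python3 -c "
from go import *
s=sense();p=np.array(s['ee_pos']);print(s['grip_force'],p-knob(0))
rows([(p+knob(q)-knob(0),.223) for q in np.arange(.08,.79,.08)])"
```

```text
0.0 [0.00107368 0.00063961 0.01136555]
at [0.4799 0.0077 0.1177] w 0.0446 F [-0.4  0.2  0.3] t 5.45
[-4.6, -0.0, -11.1] [0.0, 0.0, 0.0]
[-10.0, -0.0, -21.8] [0.0, 0.0, 0.0]
[-16.2, -0.0, -32.0] [0.0, 0.0, 0.0]
[-23.3, -0.0, -41.7] [0.0, 0.0, 0.0]
[-31.1, -0.0, -50.8] [0.0, 0.0, 0.0]
[-39.6, -0.0, -59.3] [0.0, 0.0, 0.0]
[-48.8, -0.0, -67.0] [0.0, 0.0, 0.0]
[-58.5, -0.0, -74.0] [0.0, 0.0, 0.0]
[-68.8, -0.0, -80.2] [0.0, 0.0, 0.0]
```

Fingers are still closing.

>>> drive_tool(
  plan=[0,0,0,0,0,0,0,0,0,0,0,0,0,0,0,0,0,0,0,0,0,0,0,0],
)

```text
time_s: 5.95
ee_pos: [0.4796, 0.0066, 0.1174]
eef_rot: [-0.0, 0.112, 0.994, -0.001]
contact_force: [-1.5, -5.9, 1.7]
gripper_width: 0.0253
grip_force: 12.0
```

>>> drive_tool(
  plan=[-2,0,-6,0,0,0,-5,0,-11,0,0,0,-7,0,-16,0,0,0,-10,0,-22,0,0,0,-13,0,-27,0,0,0,-16,0,-32,0,0,0,-20,0,-37,0,0,0,-23,0,-42,0,0,0,-27,0,-46,0,0,0,-31,0,-51,0,0,0],
)

```text
time_s: 7.2
ee_pos: [0.5095, -0.0001, 0.1682]
eef_rot: [-0.001, 0.112, 0.994, -0.001]
contact_force: [-0.2, -5.7, -3.7]
gripper_width: 0.0248
grip_force: 12.0
```

```bash
python3 -c "
from go import *
rows([(np.array([.0011,.0002,.0114])+knob(q),.223) for q in (.4,.48,.56,.64,.72,.76)])"
```

```text
at [ 5.095e-01 -1.000e-04  1.682e-01] w 0.0248 F [-0.2 -5.7 -3.7] t 7.2
[-0.6, 0.6, -0.4] [-0.001, -0.001, -0.001]
[-9.1, 0.6, -8.8] [-0.001, -0.001, -0.001]
[-18.3, 0.6, -16.6] [-0.001, -0.001, -0.001]
[-28.0, 0.6, -23.6] [-0.001, -0.001, -0.001]
[-38.3, 0.6, -29.8] [-0.001, -0.001, -0.001]
[-43.6, 0.6, -32.6] [-0.001, -0.001, -0.001]
```

>>> drive_tool(
  plan=[-5,0,-5,0,0,0,-9,0,-9,0,0,0,-14,0,-13,0,0,0,-18,0,-17,0,0,0,-23,0,-20,0,0,0,-28,0,-24,0,0,0,-33,0,-27,0,0,0,-38,0,-30,0,0,0,-42,0,-32,0,0,0,-42,0,-32,0,0,0],
)

```text
time_s: 8.45
ee_pos: [0.5513, -0.0094, 0.2006]
eef_rot: [0.0, 0.112, 0.994, -0.001]
contact_force: [-0.6, -4.2, 0.6]
gripper_width: 0.025
grip_force: 12.0
```

>>> drive_tool(
  plan=[0,0,0,0,0,0,0,0,0,0,0,0,0,0,0,0,0,0,0,0,0,0,0,0,0,0,0,0,0,0,0,0,0,0,0,0,0,0,0,0,0,0,0,0,0,0,0,0,0,0,0,0,0,0,0,0,0,0,0,0],
)

```text
time_s: 9.7
ee_pos: [0.5512, -0.0094, 0.2006]
eef_rot: [0.0, 0.112, 0.994, -0.001]
contact_force: [-0.4, -4.5, 0.1]
gripper_width: 0.0256
grip_force: 12.0
```

```bash
python3 -c "
from go import *
rows([(np.array([.0011,.0002,.0114])+knob(q),.223) for q in (.76,.68,.6,.52,.44,.4)])
from h import *
a=get_image('side');save(a,'pics/rel.png',(260,90,430,290),3)"
```

```text
at [ 0.5512 -0.0094  0.2006] w 0.0256 F [-0.4 -4.5  0.1] t 9.7
[-0.9, 0.5, -0.1] [-0.001, 0.0, -0.001]
[9.6, 0.5, 5.7] [-0.001, 0.0, -0.001]
[19.6, 0.5, 12.3] [-0.001, 0.0, -0.001]
[29.1, 0.5, 19.7] [-0.001, 0.0, -0.001]
[37.9, 0.5, 27.8] [-0.001, 0.0, -0.001]
[42.1, 0.5, 32.1] [-0.001, 0.0, -0.001]
```

View pics/rel.png

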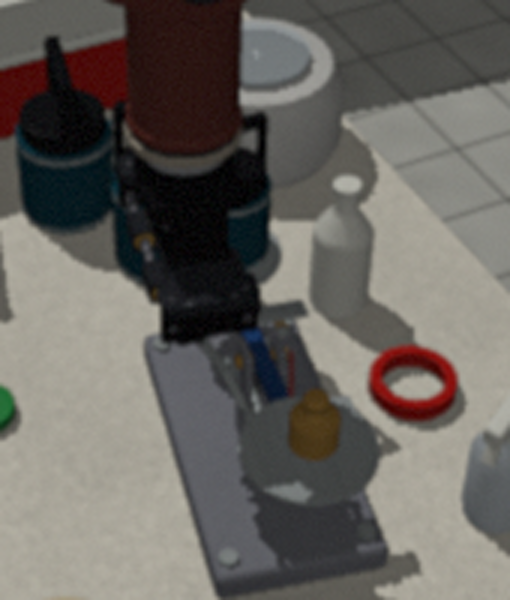

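The counterweight's pan has risen by about 5 px, with the weight now at pixel (365,232), so the canister's side has sunk and is at rest. Now the lever goes back.

>>> drive_tool(
  plan=[4,0,3,0,0,0,10,0,6,0,0,0,15,0,9,0,0,0,20,0,12,0,0,0,24,0,16,0,0,0,29,0,20,0,0,0,34,0,24,0,0,0,38,0,28,0,0,0,42,0,32,0,0,0],
)

```text
time_s: 10.88
ee_pos: [0.5105, -0.0002, 0.169]
eef_rot: [0.001, 0.112, 0.994, -0.0]
contact_force: [0.7, -7.0, 2.5]
gripper_width: 0.0248
grip_force: 12.0
```

```bash
python3 -c "
from go import *
rows([(np.array([.0011,.0002,.0114])+knob(q),.223) for q in (.36,.32,.28,.24,.2,.16,.12,.08,.04,.02,0)])"
```

```text
at [ 5.105e-01 -2.000e-04  1.690e-01] w 0.0248 F [ 0.7 -7.   2.5] t 10.875
[4.4, 0.5, 4.9] [-0.001, 0.001, -0.001]
[8.2, 0.5, 9.5] [-0.001, 0.001, -0.001]
[11.8, 0.5, 14.3] [-0.001, 0.001, -0.001]
[15.3, 0.5, 19.2] [-0.001, 0.001, -0.001]
[18.5, 0.5, 24.3] [-0.001, 0.001, -0.001]
[21.6, 0.5, 29.4] [-0.001, 0.001, -0.001]
[24.4, 0.5, 34.7] [-0.001, 0.001, -0.001]
[27.0, 0.5, 40.1] [-0.001, 0.001, -0.001]
[29.4, 0.5, 45.6] [-0.001, 0.001, -0.001]
[30.5, 0.5, 48.4] [-0.001, 0.001, -0.001]
[31.6, 0.5, 51.2] [-0.001, 0.001, -0.001]
```

>>> drive_tool(
  plan=[4,0,5,0,0,0,8,0,10,0,0,0,12,0,14,0,0,0,15,0,19,0,0,0,18,0,24,0,0,0,22,0,30,0,0,0,25,0,35,0,0,0,27,0,40,0,0,0,30,0,46,0,0,0,32,0,51,0,0,0],
)

```text
time_s: 12.12
ee_pos: [0.4796, 0.0068, 0.1178]
eef_rot: [0.001, 0.112, 0.994, -0.001]
contact_force: [1.9, -7.3, 0.2]
gripper_width: 0.0247
grip_force: 12.0
```

>>> drive_tool(
  plan=[0,0,1,0,0,0,0,0,1,0,0,0,0,0,1,0,0,0,0,0,1,0,0,0],
)

```text
time_s: 12.62
ee_pos: [0.4794, 0.0068, 0.1171]
eef_rot: [0.0, 0.112, 0.994, -0.0]
contact_force: [-0.9, -7.8, 5.5]
gripper_width: 0.0252
grip_force: 12.0
```

Force is rising at the home stop, so the lever is home. I release it and look.

>>> drive_tool(
  plan=[0,0,-1,0,0,0,0,0,-1,0,0,0,0,0,-1,0,0,0,0,0,-1,0,0,0,0,0,-1,0,0,0,0,0,-1,0,0,0,0,0,-1,0,0,0],
  hand=-1,
)

```text
time_s: 13.5
ee_pos: [0.4789, 0.0079, 0.1176]
eef_rot: [-0.0, 0.111, 0.994, -0.0]
contact_force: [-0.1, -0.4, -0.1]
gripper_width: 0.0841
grip_force: 0.0
```

>>> drive_tool(
  plan=[0,0,-20,0,0,0,0,0,-50,0,0,0,0,0,-90,0,0,0,0,0,-140,0,0,0,0,0,-190,0,0,0,0,0,-230,0,0,0,20,30,-260,0,0,0,30,50,-270,0,0,0,30,80,-270,0,0,0,30,80,-270,0,0,0],
)

```text
time_s: 14.75
ee_pos: [0.4672, 0.0949, 0.3872]
eef_rot: [-0.0, 0.109, 0.994, -0.0]
contact_force: [-0.5, 0.2, -1.0]
gripper_width: 0.0872
grip_force: 0.0
```

Run:
```python
from go import *
from h import *
np.set_printoptions(precision=4,suppress=True)
a=get_image('side');b=get_image('top')
rows([((.648,.110,.38),0)])
for im,box in((a,(280,200,305,235)),(b,(305,235,335,265))):
    h=im["color"].astype(int);m=(h[...,0]>110)&(h[...,1]<60)&(h[...,2]<60);mm=np.zeros_like(m);mm[box[1]:box[3],box[0]:box[2]]=1;ys,xs=np.nonzero(m&mm);print(xs.mean(),ys.mean(),len(xs))
for c in("side","top"):
  for q in("weight","canister"):print(q,c,[(round(r["p"],2),np.round(r["pixel"],1).tolist()) for r in outline_of(c,q)[:4]])
c1=cv2.resize(a["color"][100:260,270:400,::-1],(390,480),interpolation=cv2.INTER_CUBIC)
c2=cv2.resize(b["color"][150:270,255:355,::-1],(400,480),interpolation=cv2.INTER_CUBIC)
cv2.imwrite("pics/home.png",np.clip(np.hstack([c1,c2]).astype(int)*2,0,255))
```

```text
at [0.4673 0.0922 0.3873] w 0.0871 F [ 1.  -0.5  0.9] t 14.85
[-172.3, 57.3, 7.2] [-0.001, -0.0, -0.223]
291.63157894736844 221.0 19
nan nan 0
weight side [(0.78, [363.2, 239.7]), (0.46, [335.6, 149.7])]
canister side [(0.97, [281.0, 143.6]), (0.79, [310.2, 149.0]), (0.73, [338.8, 150.0])]
weight top [(0.76, [386.7, 207.3])]
canister top [(0.84, [192.8, 204.4]), (0.67, [281.5, 181.6]), (0.67, [233.5, 185.2])]<stdin>:7: RuntimeWarning: Mean of empty slice.
  ret = ret.dtype.type(ret / rcount)
[ WARN:0@4.719] global loadsave.cpp:1063 imwrite_ Unsupported depth image for selected encoder is fallbacked to CV_8U.
```

View pics/home.png

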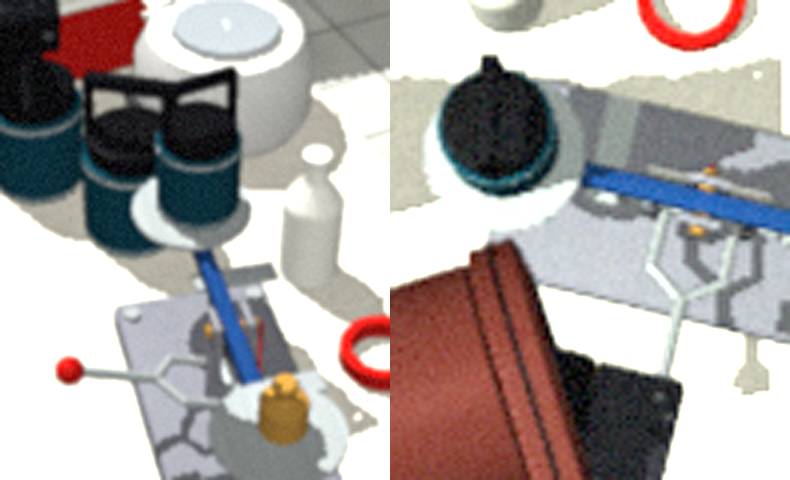

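The knob is back at its home pixel (291.6,221), and the weight and canister are in place. Now the canister.

>>> drive_tool(
  plan=[-30,10,0,0,0,-0.05,-70,25,0,0,0,-0.12,-110,38,0,0,0,-0.2,-145,50,0,0,0,-0.223,-167,56,0,0,0,-0.223,-172,57,7,0,0,-0.223,-172,57,25,0,0,-0.223,-172,57,40,0,0,-0.223,-172,57,40,0,0,-0.223],
)

```text
time_s: 16.18
ee_pos: [0.6464, 0.1104, 0.3461]
eef_rot: [-0.001, -0.0, 1.0, 0.0]
contact_force: [0.5, 0.8, -0.5]
gripper_width: 0.0871
grip_force: 0.0
```

```bash
python3 -c "
from go import *
rows([((.648,.110,.288),0)])"
```

```text
at [0.6464 0.1104 0.3461] w 0.0871 F [ 0.5  0.8 -0.5] t 16.175
[-1.8, -0.4, 58.1] [0.0, -0.002, 0.001]
```

>>> drive_tool(
  plan=[-2,0,20,0,0,0,-2,0,40,0,0,0,-2,0,52,0,0,0,-2,0,58,0,0,0,-2,0,58,0,0,0],
)

```text
time_s: 16.8
ee_pos: [0.6496, 0.1102, 0.2898]
eef_rot: [0.0, -0.0, 1.0, 0.0]
contact_force: [-0.6, -0.4, -0.7]
gripper_width: 0.0867
grip_force: 0.0
```

>>> drive_tool(
  plan=[0,0,0,0,0,0,0,0,0,0,0,0,0,0,0,0,0,0,0,0,0,0,0,0,0,0,0,0,0,0,0,0,0,0,0,0,0,0,0,0,0,0,0,0,0,0,0,0,0,0,0,0,0,0,0,0,0,0,0,0],
  hand=1,
  force=35,
)

```text
time_s: 18.05
ee_pos: [0.6497, 0.1107, 0.2896]
eef_rot: [0.0, -0.0, 1.0, 0.0]
contact_force: [0.1, 1.5, 0.8]
gripper_width: 0.0113
grip_force: 35.0
```

>>> drive_tool(
  plan=[0,0,-4,0,0,0,0,0,-10,0,0,0,0,0,-20,0,0,0,0,0,-35,0,0,0,0,0,-50,0,0,0,0,0,-65,0,0,0,0,0,-78,0,0,0,0,0,-85,0,0,0,0,0,-85,0,0,0],
)

```text
time_s: 19.18
ee_pos: [0.6498, 0.1102, 0.375]
eef_rot: [0.0, -0.0, 1.0, 0.0]
contact_force: [0.8, -0.2, -5.2]
gripper_width: 0.012
grip_force: 34.9
```

Run:
```python
from go import *
rows([((.48,.0,.375),0),((.433,-.351,.375),0),((.433,-.351,.155),0)])
from h import *
a=get_image('side');save(a,'pics/lift.png',(250,70,430,290),2.5)
```

```text
at [0.6498 0.1102 0.375 ] w 0.012 F [ 0.8 -0.2 -5.2] t 19.175
[169.9, -110.1, -0.1] [0.0, 0.001, 0.0]
[216.9, -461.1, -0.2] [0.0, 0.001, 0.0]
[217.1, -461.1, 219.8] [0.0, 0.001, 0.0]
```

View pics/lift.png

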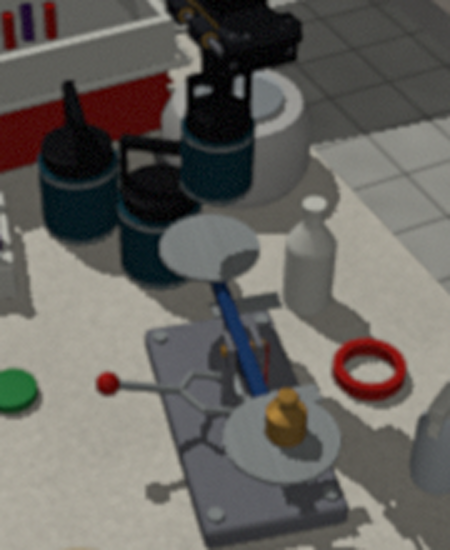

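The canister hangs upright above the bare pan, lever home and weight in place. Now I carry it over.

>>> drive_tool(
  plan=[20,-12,0,0,0,0,50,-32,0,0,0,0,85,-55,0,0,0,0,120,-78,0,0,0,0,150,-105,0,0,0,0,170,-140,0,0,0,0,180,-180,0,0,0,0,188,-220,0,0,0,0,195,-260,0,0,0,0,200,-295,0,0,0,0],
)

```text
time_s: 20.48
ee_pos: [0.4488, -0.1865, 0.3742]
eef_rot: [-0.0, 0.0, 1.0, 0.0]
contact_force: [0.6, 1.0, -5.4]
gripper_width: 0.0117
grip_force: 34.9
```

Run:
```python
from go import *
rows([((.433,-.351,.375),0),((.433,-.351,.155),0)])
```

```text
at [ 0.4488 -0.1865  0.3742] w 0.0117 F [ 0.6  1.  -5.4] t 20.475
[15.7, -164.5, -0.9] [0.001, -0.0, -0.001]
[15.7, -164.6, 219.1] [0.001, -0.0, -0.001]
```

>>> drive_tool(
  plan=[5,-40,0,0,0,0,9,-80,0,0,0,0,13,-115,0,0,0,0,15,-145,5,0,0,0,16,-160,25,0,0,0,16,-164,50,0,0,0,16,-164,80,0,0,0,16,-164,110,0,0,0,16,-164,135,0,0,0,16,-164,150,0,0,0],
)

```text
time_s: 21.72
ee_pos: [0.4332, -0.3483, 0.2231]
eef_rot: [-0.001, -0.0, 1.0, 0.0]
contact_force: [-0.1, 0.4, -4.8]
gripper_width: 0.012
grip_force: 34.9
```

>>> drive_tool(
  plan=[0,0,0,0,0,0,0,0,0,0,0,0],
)

```text
time_s: 21.98
ee_pos: [0.4341, -0.3492, 0.2255]
eef_rot: [0.001, -0.0, 1.0, -0.0]
contact_force: [1.1, -0.6, -4.5]
gripper_width: 0.0116
grip_force: 34.9
```

Run:
```python
from go import *
rows([((.433,-.351,.155),0),((.433,-.351,.149),0)])
from h import *
b=get_image('top');a=get_image('side')
c1=cv2.resize(a["color"][230:400,270:400,::-1],(390,510));c2=cv2.resize(b["color"][205:305,380:480,::-1],(400,400))
c2=cv2.copyMakeBorder(c2,0,110,0,0,cv2.BORDER_CONSTANT);cv2.imwrite('pics/mat.png',np.hstack([c1,c2]))
```

```text
at [ 0.4341 -0.3492  0.2255] w 0.0116 F [ 1.1 -0.6 -4.5] t 21.975
[1.2, -1.7, 70.5] [-0.001, 0.001, 0.0]
[1.2, -1.7, 76.5] [-0.001, 0.001, 0.0]
```

View pics/mat.png

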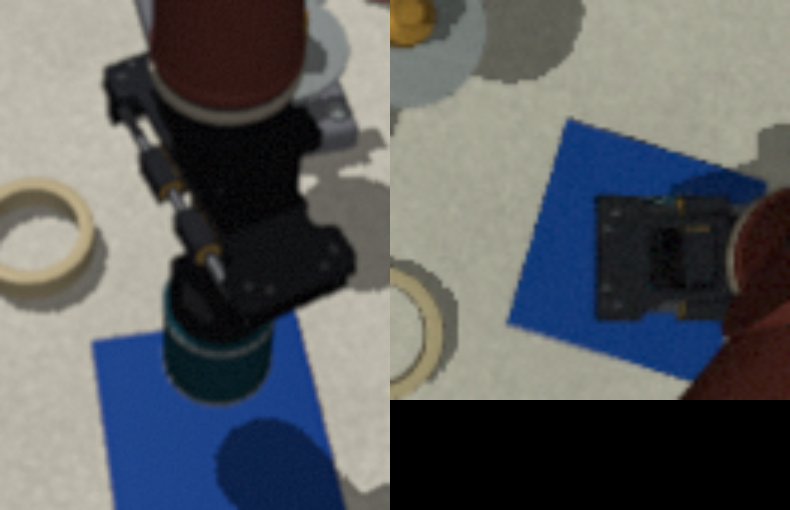

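The canister is upright and centred over the blue mat. Now I lower it gently.

>>> drive_tool(
  plan=[1,-2,12,0,0,0,1,-2,25,0,0,0,1,-2,38,0,0,0,1,-2,50,0,0,0,1,-2,58,0,0,0,1,-2,64,0,0,0,1,-2,68,0,0,0,1,-2,70,0,0,0,1,-2,72,0,0,0,1,-2,72,0,0,0],
)

```text
time_s: 23.32
ee_pos: [0.4328, -0.3509, 0.1526]
eef_rot: [0.0, -0.0, 1.0, -0.0]
contact_force: [-0.7, 0.4, -5.4]
gripper_width: 0.0116
grip_force: 34.9
```

>>> drive_tool(
  plan=[0,0,1,0,0,0,0,0,2,0,0,0,0,0,3,0,0,0,0,0,3,0,0,0],
)

```text
time_s: 23.82
ee_pos: [0.4329, -0.3509, 0.1498]
eef_rot: [0.0, -0.0, 1.0, -0.0]
contact_force: [0.0, 1.1, -0.5]
gripper_width: 0.0114
grip_force: 34.9
```

The mat now carries the weight. I release and retreat straight up.

>>> drive_tool(
  plan=[0,0,0,0,0,0,0,0,0,0,0,0,0,0,0,0,0,0,0,0,0,0,0,0,0,0,0,0,0,0,0,0,0,0,0,0,0,0,0,0,0,0,0,0,0,0,0,0],
  hand=-1,
)

```text
time_s: 24.82
ee_pos: [0.4327, -0.3509, 0.1496]
eef_rot: [-0.0, -0.0, 1.0, -0.0]
contact_force: [-0.1, 0.7, 0.7]
gripper_width: 0.0825
grip_force: 0.0
```

>>> drive_tool(
  plan=[0,0,-10,0,0,0,0,0,-30,0,0,0,0,0,-60,0,0,0,0,0,-100,0,0,0,0,0,-140,0,0,0,0,0,-180,0,0,0,0,100,-200,0,0,0,0,160,-200,0,0,0,0,200,-200,0,0,0,0,200,-200,0,0,0],
)

```text
time_s: 26.08
ee_pos: [0.4329, -0.1473, 0.3512]
eef_rot: [0.001, -0.003, 1.0, 0.001]
contact_force: [-0.4, -0.5, -0.5]
gripper_width: 0.0868
grip_force: 0.0
```

Run:
```python
from go import *
rows([])
from h import *
b=get_image('top');a=get_image('side')
c1=cv2.resize(a["color"][200:400,250:400,::-1],(390,520));c2=cv2.resize(b["color"][155:305,370:480,::-1],(381,520))
cv2.imwrite('pics/end.png',np.hstack([c1,c2]))
```

```text
at [ 0.4329 -0.1473  0.3512] w 0.0868 F [-0.4 -0.5 -0.5] t 26.075
```

View pics/end.png

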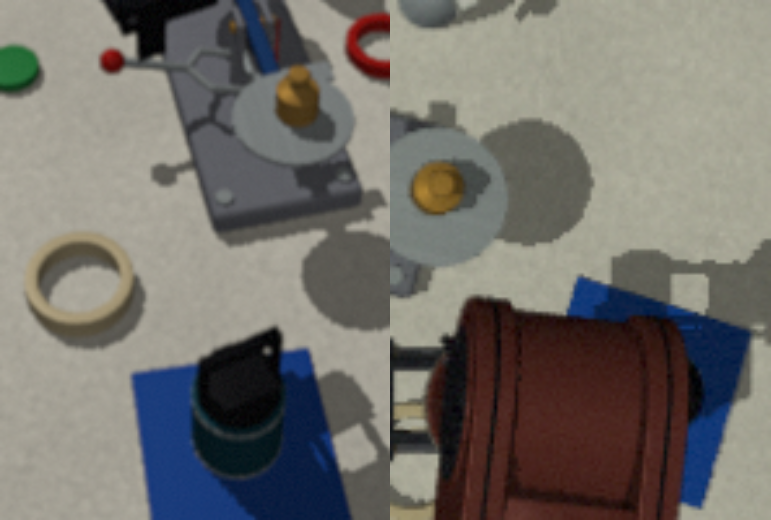

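The canister stands upright on the mat at about side pixel (341,365). The lever is home, the weight is on its pan, and the gripper is clear.

```bash
python3 -c "
from workcell import job_done
print(job_done())"
```

```text
the job is handed in; nothing more can be done
None
```

I handed the job in at about 26 s; no verdict was returned. The beam was released slowly and came to rest with the canister's side down. It was then arrested again with the lever home. The canister now stands upright on the blue mat, and the counterweight is still on its pan.

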